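# Find the unbolted grounds hatch and push it open

## Task

Three of the four identical wooden hatches in the top of the grounds station are bolted from below and one is not. With a fingertip, press gently on the round pads of the hatches until you find the one that rocks, then push its near side down until it is wide open, leave it standing open and move clear. Nothing is to be gripped or lifted, and the bowls, tamper and other things stay where they are.

Things in the scene. Friction and masses are not known exactly. Their poses are not given: they have to be found in the camera images.
- station: fixed dark-wood grounds station, a case 300 mm deep (its x, -100 to +200 mm), 560 mm wide (its y), 90 mm tall. Origin at table level under the middle of the hatch row; +x points away from the robot, +y to its left. Four identical light-wood hatches lie flush in its top at x = 0, y = +207.5 (a), +82.5 (b), -82.5 (c), -207.5 (d) mm. Three, differing from run to run, are bolted out of sight.
- pad_a (a point): centre of the top of the round metal press pad (30 mm across, 2 mm proud) on the near half of hatch a, 42 mm from its pivot towards the robot, 92 mm above the table when level; moves with the hatch. The hatch is 118 mm (station x) by 94 mm (y), 12 mm thick; below the near half of the free one is a hollow at least 60 mm deep
- pad_b (a point): centre of the top of the round metal press pad (30 mm across, 2 mm proud) on the near half of hatch b, 42 mm from its pivot towards the robot, 92 mm above the table when level; moves with the hatch. The hatch is 118 mm (station x) by 94 mm (y), 12 mm thick; below the near half of the free one is a hollow at least 60 mm deep
- pad_c (a point): centre of the top of the round metal press pad (30 mm across, 2 mm proud) on the near half of hatch c, 42 mm from its pivot towards the robot, 92 mm above the table when level; moves with the hatch. The hatch is 118 mm (station x) by 94 mm (y), 12 mm thick; below the near half of the free one is a hollow at least 60 mm deep
- pad_d (a point): centre of the top of the round metal press pad (30 mm across, 2 mm proud) on the near half of hatch d, 42 mm from its pivot towards the robot, 92 mm above the table when level; moves with the hatch. The hatch is 118 mm (station x) by 94 mm (y), 12 mm thick; below the near half of the free one is a hollow at least 60 mm deep
- hatch_a (a joint): tilt of hatch a in rad about a pivot through its middle along the station's y: 0 level (closed), grows as the near half goes down and the far half comes up, stop at 0.75 (wide open). A bolted hatch gives 1 to 2 mm at the pad (under 0.05 rad), then is solid; the free one gives to about 3 N at the pad all the way, has no spring and stays where left
- hatch_b (a joint): tilt of hatch b in rad about a pivot through its middle along the station's y: 0 level (closed), grows as the near half goes down and the far half comes up, stop at 0.75 (wide open). A bolted hatch gives 1 to 2 mm at the pad (under 0.05 rad), then is solid; the free one gives to about 3 N at the pad all the way, has no spring and stays where left
- hatch_c (a joint): tilt of hatch c in rad about a pivot through its middle along the station's y: 0 level (closed), grows as the near half goes down and the far half comes up, stop at 0.75 (wide open). A bolted hatch gives 1 to 2 mm at the pad (under 0.05 rad), then is solid; the free one gives to about 3 N at the pad all the way, has no spring and stays where left
- hatch_d (a joint): tilt of hatch d in rad about a pivot through its middle along the station's y: 0 level (closed), grows as the near half goes down and the far half comes up, stop at 0.75 (wide open). A bolted hatch gives 1 to 2 mm at the pad (under 0.05 rad), then is solid; the free one gives to about 3 N at the pad all the way, has no spring and stays where left
- bowl_1: white cupping bowl, 86 mm across the rim, 62 mm tall, standing on the rear deck of the station; origin at the centre of its underside. Leave alone.
- bowl_2: second white cupping bowl like bowl_1, also on the rear deck; origin at the centre of its underside. Leave alone.
- tamper: small steel tamper, 42 mm across, 37 mm tall, standing on the wide middle strip between hatch b and hatch c; origin at the centre of its underside. Leave alone.
- mug: white mug, 80 mm across, 90 mm tall, on the table right of the station; origin at the centre of its underside. Leave alone.
- tray: blue sample tray, 170 x 120 x 30 mm, on the table left of the station; origin at the centre of its underside. Leave alone.
- spoon: cupping spoon, 160 mm long, lying on the table left of the station; origin near the middle of its underside. Leave alone.
- jar: glass jar with a steel cap, 72 mm across, 110 mm tall, on the table right of the station; origin at the centre of its underside. Leave alone.

How it is judged:
By the outcome, as a careful person would: the job done as asked, in the order asked, and still so for the second after the job is handed in, with the robot touching nothing.
It also fails if it takes over 45 s, if anything falls off the work surface, if the arm or the gripper's body presses on something with over 40 N, if the wrist force passes 120 N, or if a joint passes its speed limit or range.

## Robot

A 6-joint arm with a two-finger parallel gripper is mounted at the origin on the work surface. World frame = base frame: x ahead of the robot, y to its left, z up, the work surface at z = 0. Lengths are in m, angles in rad, forces in N, time in s.
With the tool pointing down it reaches from about 0.25 to 0.725 m from the base axis. Payload 4 kg.
Tool frame: the origin (TCP) lies at the very end of the fingers, on their centre line; the grasp point (between the pads) lies 19 mm behind it; y points along the fingers, z is the direction in which the jaws open and shut, and the axes are right-handed (so a half turn about y gives the same grasp; the last joint's range is limited). The gripper opens to 85 mm and grips with 20 to 120 N. Pads are 22 mm wide; open, the fingers measure 114 mm over their backs; the gripper's body (76 mm by 85 mm) begins 54 mm behind the grasp point. The pads swing forward as they close: fully open they stand 13 mm farther back than shut.
Start: joints at [-1.225, 0.241, 0.005, 1.335, 0, 1.571], TCP at [0.169, -0.47, 0.231] pointing down, gripper open.
Joint ranges: [-2.72, 2.72], [-1.05, 1.87], [-1.09, 1.28], [-1.99, 2.15], [-1.42, 1.44], [-3.14, 3.14]. Speed limits (rad/s): [2.79, 2.79, 3.14, 3.14, 3.14, 3.14].

## Interface

Orientations are given as a unit quaternion [x, y, z, w].
In Python, from workcell import bot gives the robot as it stands. The module is installed in compiled form; this text tells all that it offers.
- The arm moves only by the tool move_arm, never from a script. Its argument "increments" is a list of rows, each an object with "grip": the closure, from 0 (fully open) to 1 (shut); "linear": the shift along the tool's x, y, z scaled (see below), a list of three; "twist": the turn about the tool's y scaled (see below). A call has exactly 5 rows; each row shifts and turns the pose as measured when the row begins, along the tool's axes as they then stand; what a row does not reach is not made up. The controller multiplies each number of a shift by 0.2 m and each number of a turn by 2 rad. A row lasts 1/10 s, in which the tool goes at most 50 mm and 8.59 degrees, less where a joint would pass 70% of its speed; a pose out of reach is approached as far as the arm can. A call with a number of a shift or a turn outside -1 to 1 is refused whole. A call with a gripper value outside its range is refused whole. The fingers move at their own pace and stop on an object; the grip force is fixed at half the most. Time passes only in rows, so rows that do not move let the fingers close, or fill a call up. It gives the time, the measured TCP pose, the force and the opening at its end, in the units of the state.
- bot.get_obs(): the state, without advancing time (a new reading comes with each control period).
- bot.camera(name): name is "scene" or "top" or "wrist"; returns (picture, depth): 384x512x3 uint8, blue, green, red; 384x512 float32, m along the optical axis (not along the pixel's ray), 0 where there is no reading.
- bot.camera_params(name): a dict with "camera_matrix" (3x3 intrinsics, pixels), "dist" ([k1, k2, p1, p2, k3] as OpenCV has them; the pictures are not rectified), "rvec" (rotation vector, rad) and "tvec" (3), from world to camera coordinates, as OpenCV has them; the wrist camera has in their place "T_tool_cam" (4x4, takes a point from camera to tool coordinates, whose origin is the TCP and whose axes are the tool frame's). Camera axes: x right, y down, z forward; pixel columns grow to the right and rows downward; lengths in m; the calibration is good to about 2 mm. A picture is of the moment at which its call begins: read the wrist's pose just before it. camera_params takes no time and is no camera call.
- bot.job_done(): hands the job in, once; it reports no verdict.
The state is a dict: "clock": time; "joint_pos": joint angles; "joint_vel": joint speeds; "tau": joint torques, N m; "eef_pos": TCP position; "tool_rot": TCP orientation; "ft_force": force on the tool from outside, world axes, zero at the start; "ft_torque": the same for the moment, N m; "grip_width": finger opening in m.
Only numpy, scipy, OpenCV 4.12 (cv2) and the standard library are available. Lean on these libraries where they do the work, as an engineer would, in place of code of your own. Each camera call takes 0.05 s, during which the arm holds its last target. There are 200 camera calls.

## Working session

There is one attempt and no reset: what is moved stays moved. The work goes in short steps, Python scripts to look and compute and a tool call to move; the robot and the scene stay as the last step left them, time stands still between calls to the robot, and variables do not carry over. Pictures are saved under pics/ and viewed, about 8 in all and at most 12, crops included, and the job is handed in when it is done.

Besides the shell and the picture viewer there is one more tool, called by a JSON object that holds its "method" and its "body", one argument or row to a line. move_arm: Moves the arm, as the interface text tells. Its arguments: {"type":"object","properties":{"increments":{"type":"array"}},"required":["increments"]}

```bash
mkdir -p pics; python3 - <<'E'
from workcell import bot
import cv2,numpy as np
o=bot.get_obs();print({k:np.round(v,3).tolist() for k,v in o.items()})
for n in("top","scene"):
    im,d=bot.camera(n);cv2.imwrite(f"pics/{n}1.png",im);np.save(f"pics/{n}1.npy",d);print(n,bot.camera_params(n))
E
```

```text
{'clock': 0.0, 'joint_pos': [-1.225, 0.241, 0.004, 1.335, -0.0, 1.571], 'joint_vel': [0.001, -0.001, -0.001, 0.001, 0.0, -0.002], 'tau': [0.0, -37.232, 25.241, 0.017, 0.0, 0.0], 'eef_pos': [0.169, -0.47, 0.23], 'tool_rot': [-0.122, 0.697, -0.696, 0.122], 'ft_force': [-0.279, 0.6, 0.237], 'ft_torque': [0.004, -0.007, 0.032], 'grip_width': 0.085}
top {'camera_matrix': array([[349.16508663,   0.        , 258.12323862],
       [  0.        , 349.16508663, 188.32459058],
       [  0.        ,   0.        ,   1.        ]]), 'dist': array([-0.04777568,  0.        ,  0.        ,  0.        ,  0.        ]), 'rvec': array([ 2.0970563 , -2.15222508,  0.19216351]), 'tvec': array([0.01968004, 0.58207185, 1.07522069])}
scene {'camera_matrix': array([[404.96844687,   0.        , 248.45499271],
       [  0.        , 404.96844687, 191.3083193 ],
       [  0.        ,   0.        ,   1.        ]]), 'dist': array([-0.13060071,  0.        ,  0.        ,  0.        ,  0.        ]), 'rvec': array([ 2.3704599 ,  0.72009138, -0.23116028]), 'tvec': array([-0.47880427, -0.20987928,  1.72291303])}
```

View pics/top1.png

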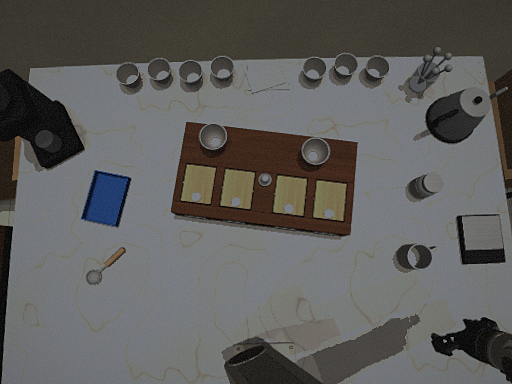

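View pics/scene1.png

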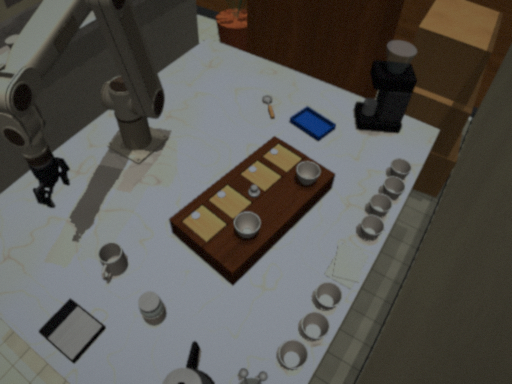

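The top view shows the station with its pads near (195,198), (236,202), (287,209) and (331,214), and the tamper at (265,179). I'll enlarge it to read the pads more precisely.

```bash
python3 - <<'E'
import cv2
im=cv2.imread("pics/top1.png")[115:245,165:365]
cv2.imwrite("pics/crop1.png",cv2.convertScaleAbs(cv2.resize(im,None,fx=4,fy=4,interpolation=cv2.INTER_CUBIC),alpha=1.3))
E
```

```text
(no output)
```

View pics/crop1.png

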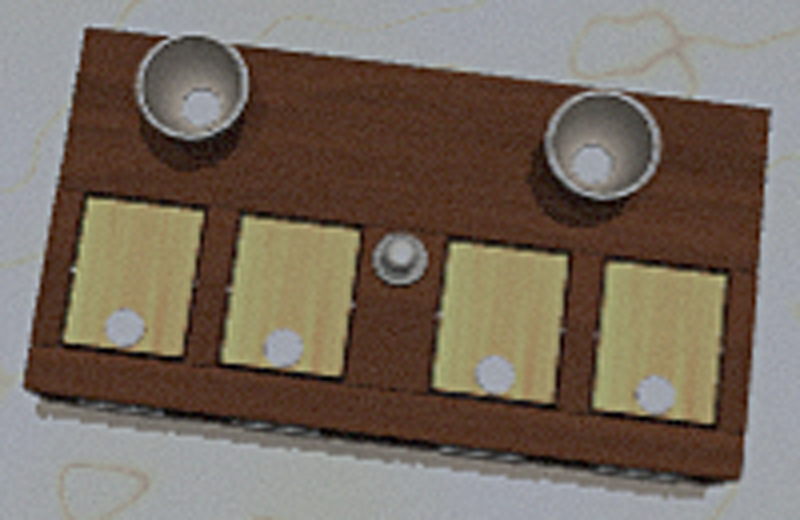

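Pads in the crop: a (125,328), b (284,348), c (495,374), d (656,394). All four hatches look level, and the tamper is at (400,258).

```bash
cat > h.py <<'E'
import numpy as np,cv2
from workcell import bot
from scipy.spatial.transform import Rotation as R
def ray(n,px,z):
    p=bot.camera_params(n);M=cv2.Rodrigues(p["rvec"])[0]
    u=cv2.undistortPoints(np.array(px,float).reshape(-1,1,2),p["camera_matrix"],p["dist"]).reshape(-1,2)
    d=np.c_[u,np.ones(len(u))]@M;c=-M.T@p["tvec"]
    return c+d*((z-c[2])/d[:,2])[:,None]
E
python3 - <<'E'
from h import *
c=np.array([(125,328),(284,348),(495,374),(656,394)])
px=(c+.5)/4-.5+[165,115]
w=ray("top",px,.092);print(w.round(4))
S=np.array([[-.042,y] for y in(.2075,.0825,-.0825,-.2075)])
A=S-S.mean(0);B=w[:,:2]-w[:,:2].mean(0)
th=np.arctan2((A[:,0]*B[:,1]-A[:,1]*B[:,0]).sum(),(A*B).sum())
Q=np.array([[np.cos(th),-np.sin(th)],[np.sin(th),np.cos(th)]])
t=w[:,:2].mean(0)-Q@S.mean(0)
print("yaw",th,"org",t,"fit pads",(S@Q.T+t).round(4).tolist())
d=np.load("pics/top1.npy");p=bot.camera_params("top");M=cv2.Rodrigues(p["rvec"])[0]
for q in px:
    u=cv2.undistortPoints(q.reshape(1,1,2),p["camera_matrix"],p["dist"]).ravel()
    z=d[int(round(q[1])),int(round(q[0]))];print((M.T@(np.r_[u,1]*z-p["tvec"])).round(4))
o=bot.get_obs();m=R.from_quat(o["tool_rot"]).as_matrix();print(m.round(3))
print("reach",np.hypot(*w[:,:2].T), "corner check", ray("top",(np.array([(88,28),(770,108),(740,478),(25,388)])+.5)/4-.5+[165,115],.09).round(3)[:,:2].tolist(), [ (Q@np.array(s)+t).round(3).tolist() for s in[(.2,.28),(.2,-.28),(-.1,-.28),(-.1,.28)]])
E
```

```text
[[ 0.5541  0.199   0.092 ]
 [ 0.5352  0.0753  0.092 ]
 [ 0.5106 -0.0872  0.092 ]
 [ 0.4918 -0.2107  0.092 ]]
yaw -0.15077087588146343 org [ 0.56444559 -0.012214  ] fit pads [[0.5541, 0.1992], [0.5353, 0.0757], [0.5105, -0.0875], [0.4918, -0.2111]]
[0.5539 0.1988 0.0929]
[0.5355 0.0755 0.0901]
[ 0.5108 -0.0873  0.091 ]
[ 0.4916 -0.2103  0.094 ]
[[-0.941 -0.001  0.339]
 [-0.339  0.002 -0.941]
 [-0.    -1.    -0.002]]
reach [0.58872586 0.54045605 0.51802888 0.53502976] corner check [[0.802, 0.232], [0.72, -0.318], [0.426, -0.272], [0.509, 0.277]] [[0.804, 0.235], [0.72, -0.319], [0.424, -0.274], [0.508, 0.28]]
```

The fit agrees with the known geometry: pad residuals are under 0.5 mm and the case corners are within about 4 mm. Next I shut the gripper and align the tool with the station, a turn of about +0.497 rad about tool y.

{"method": "move_arm", "body": {
  "increments": [
    {"grip":1,"linear":[0,0,0],"twist":0.065},
    {"grip":1,"linear":[0,0,0],"twist":0.065},
    {"grip":1,"linear":[0,0,0],"twist":0.065},
    {"grip":1,"linear":[0,0,0],"twist":0.065},
    {"grip":1,"linear":[0,0,0],"twist":0}
  ]
}}

```text
clock: 0.6
eef_pos: [0.1686, -0.468, 0.2277]
tool_rot: [0.067, 0.706, -0.701, -0.07]
ft_force: [0.1, -1.0, -0.3]
grip_width: 0.012
```

```bash
cat >> h.py <<'E'
PAD=dict(zip("abcd",[[0.5541,.1992],[.5353,.0757],[.5105,-.0875],[.4918,-.2111]]))
def go(k,z):
    o=bot.get_obs();m=R.from_quat(o["tool_rot"]).as_matrix()
    d=np.r_[PAD[k],z]-o["eef_pos"];a=np.arctan2(-m[1,0],-m[0,0])
    print("t",round(o["clock"],2),"pos",o["eef_pos"].round(4),"F",o["ft_force"].round(1),"w",round(o["grip_width"],4),"tooly",m[:,1].round(3))
    print(k,"units to go",(m.T@d/.2).round(3),"twist units",round((a+.1508)/2,3))
E
python3 -c "
from h import *
go('d',.15)"
```

```text
t 0.6 pos [ 0.1686 -0.468   0.2277] F [ 0.1 -1.  -0.3] w 0.012 tooly [-0.003  0.008 -1.   ]
d units to go [-1.34   0.394 -1.569] twist units -0.022
```

{"method": "move_arm", "body": {
  "increments": [
    {"grip":1,"linear":[-0.155,0,-0.18],"twist":-0.01},
    {"grip":1,"linear":[-0.155,0,-0.18],"twist":-0.01},
    {"grip":1,"linear":[-0.155,0.02,-0.18],"twist":0},
    {"grip":1,"linear":[-0.155,0.02,-0.18],"twist":0},
    {"grip":1,"linear":[-0.155,0.02,-0.18],"twist":0}
  ]
}}

```text
clock: 1.1
eef_pos: [0.3519, -0.3156, 0.2147]
tool_rot: [0.052, 0.707, -0.703, -0.055]
ft_force: [-0.0, 0.3, 0.4]
grip_width: 0.0002
```

```bash
python3 -c "
from h import *
go('d',.11)"
```

```text
t 1.1 pos [ 0.3519 -0.3156  0.2147] F [-0.   0.3  0.4] w 0.0002 tooly [-0.004  0.007 -1.   ]
d units to go [-0.615  0.524 -0.619] twist units -0.001
```

{"method": "move_arm", "body": {
  "increments": [
    {"grip":1,"linear":[-0.155,0,-0.155],"twist":0},
    {"grip":1,"linear":[-0.155,0.05,-0.155],"twist":0},
    {"grip":1,"linear":[-0.155,0.1,-0.155],"twist":0},
    {"grip":1,"linear":[-0.15,0.1,-0.155],"twist":0},
    {"grip":1,"linear":[0,0.12,0],"twist":0}
  ]
}}

```text
clock: 1.6
eef_pos: [0.5028, -0.202, 0.1413]
tool_rot: [0.047, 0.707, -0.704, -0.044]
ft_force: [-0.4, -0.4, -0.3]
grip_width: -0.0004
```

```bash
python3 -c "
from h import *
go('d',.094)"
```

```text
t 1.6 pos [ 0.5028 -0.202   0.1413] F [-0.4 -0.4 -0.3] w -0.0004 tooly [ 0.006  0.004 -1.   ]
d units to go [0.05  0.236 0.053] twist units 0.011
```

{"method": "move_arm", "body": {
  "increments": [
    {"grip":1,"linear":[0.025,0.05,0.03],"twist":0.005},
    {"grip":1,"linear":[0.025,0.06,0.025],"twist":0.005},
    {"grip":1,"linear":[0,0.06,0],"twist":0},
    {"grip":1,"linear":[0,0.03,0],"twist":0},
    {"grip":1,"linear":[0,0.01,0],"twist":0}
  ]
}}

```text
clock: 2.1
eef_pos: [0.4895, -0.2072, 0.0916]
tool_rot: [0.044, 0.708, -0.703, -0.047]
ft_force: [-2.4, 0.8, 4.7]
grip_width: -0.0002
```

```bash
python3 -c "
from h import *
go('d',.092)"
```

```text
t 2.1 pos [ 0.4895 -0.2072  0.0916] F [-2.4  0.8  4.7] w -0.0002 tooly [-0.005  0.008 -1.   ]
d units to go [-0.014 -0.002  0.018] twist units 0.011
```

{"method": "move_arm", "body": {
  "increments": [
    {"grip":1,"linear":[0,0.008,0],"twist":0},
    {"grip":1,"linear":[0,0.008,0],"twist":0},
    {"grip":1,"linear":[0,0.008,0],"twist":0},
    {"grip":1,"linear":[0,0.008,0],"twist":0},
    {"grip":1,"linear":[0,0.008,0],"twist":0}
  ]
}}

```text
clock: 2.6
eef_pos: [0.4894, -0.2073, 0.091]
tool_rot: [0.043, 0.708, -0.703, -0.045]
ft_force: [-3.1, 1.7, 7.0]
grip_width: 0.0
```

{"method": "move_arm", "body": {
  "increments": [
    {"grip":1,"linear":[0,0.014,0],"twist":0},
    {"grip":1,"linear":[0,0.014,0],"twist":0},
    {"grip":1,"linear":[0,0.014,0],"twist":0},
    {"grip":1,"linear":[0,0.014,0],"twist":0},
    {"grip":1,"linear":[0,0.014,0],"twist":0}
  ]
}}

```text
clock: 3.1
eef_pos: [0.4894, -0.2073, 0.0909]
tool_rot: [0.044, 0.707, -0.704, -0.041]
ft_force: [-5.3, 2.4, 14.2]
grip_width: -0.0003
```

Hatch d is solid at 14 N with no further movement, so it is bolted. I lift off and go to pad c.

{"method": "move_arm", "body": {
  "increments": [
    {"grip":1,"linear":[0,-0.1,0],"twist":0},
    {"grip":1,"linear":[0,-0.1,0],"twist":0},
    {"grip":1,"linear":[0,-0.1,-0.1],"twist":0},
    {"grip":1,"linear":[0,0,-0.2],"twist":0},
    {"grip":1,"linear":[0,0,-0.2],"twist":0}
  ]
}}

```text
clock: 3.6
eef_pos: [0.5033, -0.1111, 0.1584]
tool_rot: [0.05, 0.706, -0.705, -0.039]
ft_force: [0.3, 0.5, -0.2]
grip_width: 0.0001
```

```bash
python3 -c "
from h import *
go('c',.094)"
```

```text
t 3.6 pos [ 0.5033 -0.1111  0.1584] F [ 0.3  0.5 -0.2] w 0.0001 tooly [ 0.015  0.001 -1.   ]
c units to go [-0.016  0.323 -0.121] twist units 0.013
```

{"method": "move_arm", "body": {
  "increments": [
    {"grip":1,"linear":[-0.02,0.05,-0.12],"twist":0.008},
    {"grip":1,"linear":[0,0.09,-0.005],"twist":0.005},
    {"grip":1,"linear":[0,0.09,0],"twist":0},
    {"grip":1,"linear":[0,0.06,0],"twist":0},
    {"grip":1,"linear":[0,0.02,0],"twist":0}
  ]
}}

```text
clock: 4.1
eef_pos: [0.5172, -0.0808, 0.1013]
tool_rot: [0.06, 0.706, -0.704, -0.039]
ft_force: [-0.0, 0.7, 0.1]
grip_width: -0.0003
```

```bash
python3 -c "
from h import *
go('c',.092)"
```

```text
t 4.1 pos [ 0.5172 -0.0808  0.1013] F [-0.   0.7  0.1] w -0.0003 tooly [ 0.029  0.    -1.   ]
c units to go [0.03  0.046 0.038] twist units 0.006
```

{"method": "move_arm", "body": {
  "increments": [
    {"grip":1,"linear":[0.02,0.0,0.02],"twist":0.003},
    {"grip":1,"linear":[0.015,0.02,0.02],"twist":0},
    {"grip":1,"linear":[0,0.02,0],"twist":0},
    {"grip":1,"linear":[0,0.014,0],"twist":0},
    {"grip":1,"linear":[0,0.01,0],"twist":0}
  ]
}}

```text
clock: 4.6
eef_pos: [0.51, -0.0892, 0.0902]
tool_rot: [0.063, 0.706, -0.704, -0.04]
ft_force: [-2.9, 1.3, 4.2]
grip_width: -0.0002
```

{"method": "move_arm", "body": {
  "increments": [
    {"grip":1,"linear":[0,0.01,0],"twist":0},
    {"grip":1,"linear":[0,0.01,0],"twist":0},
    {"grip":1,"linear":[0,0.01,0],"twist":0},
    {"grip":1,"linear":[0,0.01,0],"twist":0},
    {"grip":1,"linear":[0,0.01,0],"twist":0}
  ]
}}

```text
clock: 5.1
eef_pos: [0.5095, -0.0891, 0.0805]
tool_rot: [0.063, 0.706, -0.704, -0.041]
ft_force: [-1.1, 1.3, 4.5]
grip_width: 0.0003
```

```bash
python3 -c "
from h import *
go('c',.092)"
```

```text
t 5.1 pos [ 0.5095 -0.0891  0.0805] F [-1.1  1.3  4.5] w 0.0003 tooly [ 0.032  0.    -0.999]
c units to go [-0.006 -0.058 -0.009] twist units 0.002
```

Hatch c has gone down 11 mm at about 4 N, so it is the free one. I keep pushing.

{"method": "move_arm", "body": {
  "increments": [
    {"grip":1,"linear":[0,0.02,0],"twist":0},
    {"grip":1,"linear":[0,0.02,0],"twist":0},
    {"grip":1,"linear":[0,0.02,0],"twist":0},
    {"grip":1,"linear":[0,0.02,0],"twist":0},
    {"grip":1,"linear":[0,0.015,0],"twist":0}
  ]
}}

```text
clock: 5.6
eef_pos: [0.5136, -0.0897, 0.0652]
tool_rot: [0.066, 0.706, -0.705, -0.038]
ft_force: [-16.5, 3.0, 44.1]
grip_width: -0.0001
```

{"method": "move_arm", "body": {
  "increments": [
    {"grip":1,"linear":[0,0.015,0],"twist":0},
    {"grip":1,"linear":[0,0.015,0],"twist":0},
    {"grip":1,"linear":[0,0.015,0],"twist":0},
    {"grip":1,"linear":[0,0.015,0],"twist":0},
    {"grip":1,"linear":[0,0.015,0],"twist":0}
  ]
}}

```text
clock: 6.1
eef_pos: [0.5135, -0.0897, 0.0654]
tool_rot: [0.068, 0.705, -0.705, -0.035]
ft_force: [-10.0, 1.5, 26.9]
grip_width: 0.0001
```

```bash
python3 -c "
from h import *
go('c',.092)"
```

```text
t 6.1 pos [ 0.5135 -0.0897  0.0654] F [-10.    1.5  26.9] w 0.0001 tooly [ 0.047 -0.003 -0.999]
c units to go [ 0.01  -0.134 -0.009] twist units 0.002
```

Force rises to 27–44 N while z stays at 0.0654. A 0.75 rad tilt puts the fingertip edge at about 0.069, so this is consistent with the stop. I back off up and slightly towards the robot, then move clear.

{"method": "move_arm", "body": {
  "increments": [
    {"grip":1,"linear":[0.01,-0.02,0],"twist":0},
    {"grip":1,"linear":[0.01,-0.06,0],"twist":0},
    {"grip":1,"linear":[0,-0.15,0],"twist":0},
    {"grip":1,"linear":[0.1,-0.2,0],"twist":0},
    {"grip":1,"linear":[0.2,-0.12,0],"twist":0}
  ]
}}

```text
clock: 6.6
eef_pos: [0.4448, -0.0801, 0.1722]
tool_rot: [0.067, 0.705, -0.705, -0.037]
ft_force: [-0.4, -0.1, 1.2]
grip_width: 0.0
```

{"method": "move_arm", "body": {
  "increments": [
    {"grip":1,"linear":[0.2,0,0.1],"twist":0},
    {"grip":1,"linear":[0.2,0,0.1],"twist":0},
    {"grip":1,"linear":[0.15,0,0.15],"twist":0},
    {"grip":1,"linear":[0,0,0.15],"twist":0},
    {"grip":1,"linear":[0,0,0],"twist":0}
  ]
}}

```text
clock: 7.1
eef_pos: [0.3161, -0.1637, 0.1701]
tool_rot: [-0.067, -0.705, 0.705, 0.033]
ft_force: [0.2, 0.1, 0.1]
grip_width: -0.0
```

```bash
python3 - <<'E'
from h import *
go('c',.094)
im,d=bot.camera("top");cv2.imwrite("pics/t2.png",cv2.convertScaleAbs(cv2.resize(im[115:245,165:365],None,fx=4,fy=4,interpolation=cv2.INTER_CUBIC),alpha=1.3))
# depth -> station frame profile along hatch c
p=bot.camera_params("top");M=cv2.Rodrigues(p["rvec"])[0]
v,u=np.mgrid[115:245,165:365];z=d[115:245,165:365].ravel()
n=cv2.undistortPoints(np.c_[u.ravel(),v.ravel()].astype(float).reshape(-1,1,2),p["camera_matrix"],p["dist"]).reshape(-1,2)
w=(np.c_[n,np.ones(len(n))]*z[:,None]-p["tvec"])@M
a=-.15077;e=w[:,:2]-[.56445,-.01221];sx=np.cos(a)*e[:,0]+np.sin(a)*e[:,1];sy=-np.sin(a)*e[:,0]+np.cos(a)*e[:,1]
for k,y in zip("abcd",(.2075,.0825,-.0825,-.2075)):
    s=(abs(sy-y)<.035)&(abs(sx)<.035)&(z>0);c=np.polyfit(sx[s],w[s,2],1);print(k,"tilt",np.arctan(c[0]).round(3),"z0",c[1].round(4))
E
```

```text
t 7.1 pos [ 0.3161 -0.1637  0.1701] F [0.2 0.1 0.1] w -0.0 tooly [ 0.048 -0.004 -0.999]
c units to go [-0.888  0.425 -0.514] twist units 0.004
a tilt -0.009 z0 0.0898
b tilt -0.006 z0 0.0896
c tilt 0.744 z0 0.0923
d tilt 0.035 z0 0.0897
```

View pics/t2.png

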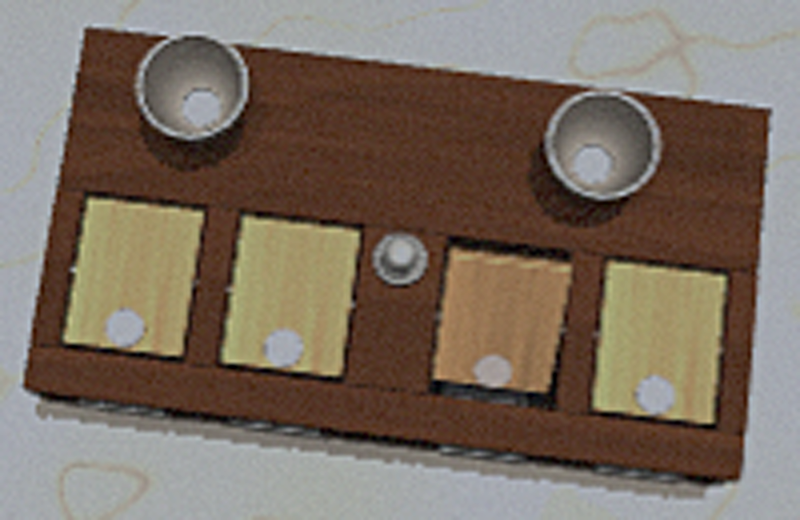

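Hatch c (490,320) stands open at 0.744 rad. The bowls and tamper haven't moved, and the arm is clear of everything. I'll hand it in.

```bash
python3 -c "
from workcell import bot
print(bot.job_done())"
```

```text
the job is handed in; nothing more can be done
None
```

Hatch c was the free one. It now stands wide open, and I handed the job in at about 7 s on the robot's clock.

- **Finding it:** I pressed d first. It gave about 1 mm and then stayed solid at 14 N, so it is bolted. I pressed c next, and it gave way at about 4 N. I did not need to press a or b.
- **Opening it:** I pushed c down to its stop and backed the fingertip off. The last reading showed about 0 N on the tool, with the arm clear on the robot's side of the station.
- **Last check:** depth from the top camera puts c at 0.744 rad (the stop is 0.75). Hatches a and b read level to within 0.01 rad, and d reads 0.035 rad, within the play allowed for a bolted hatch. The bowls and tamper are where they were. I did not re-check the mug, jar, tray or spoon, but the arm never went near them.
- **Force at the stop:** the fingertip reached about 44 N up and 17 N sideways for a moment. That is under the 120 N wrist limit. The 40 N limit is for the arm and gripper body, and by my estimate of the geometry only the fingertip was touching. It was still firmer than I intended.

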